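# Load a heater core on the test cradle and start the test

### The arm

A 6-joint arm with a two-finger parallel gripper is mounted at the origin on the work surface. World frame = base frame: x ahead of the robot, y to its left, z up, the work surface at z = 0. Lengths are in m, angles in degrees, forces in N, time in s.
With the tool pointing down it reaches from about 0.4 to 0.825 m from the base axis. Payload 7 kg.
Tool frame: the origin (TCP) lies midway between the tips of the shut fingers; the grasp point (between the pads) lies r.grip_depth behind it (r.grip_depth is the distance from the TCP to the grasp point, in m); z points along the fingers, y is the direction in which the jaws open and shut (so a half turn about z gives the same grasp; the last joint's range is limited). The gripper opens to 88 mm and grips with 3 to 60 N. Pads are 19 mm wide; open, the fingers measure 130 mm over their backs; the gripper's body (78 mm by 193 mm) begins 47 mm behind the grasp point.
Start: joints at [90.762, 20.546, 0.682, 0, -70.136, -16.507], TCP at [0.183, 0.65, 0.227] pointing down, gripper open.
Joint ranges: [-176.03, 176.03], [-82.01, 121.73], [-58.28, 71.71], [-173.87, 95.51], [-174.79, -0.11], [-173.66, 173.66]. Speed limits (degrees/s): [136.94, 136.94, 172.46, 180, 180, 180].

### API

Orientations are given as [roll, pitch, yaw] about the fixed x, y, z axes, in that order (R = Rz(yaw) Ry(pitch) Rx(roll)).
In Python, from plant import r, imaging, close_job gives the robot as it stands.
- The arm moves only by the tool step_arm, never from a script. Its argument "commands" is a list of rows, each a list of 2 entries, a list of its own where there are three numbers: the shift along the tool's x, y, z in mm, then the turn about the tool's z in degrees. In form: [[[x, y, z], twist], ...]. A call has 1 to 20 rows; each row shifts and turns the commanded pose from where the row before left it, along the tool's axes as they then stand; what a row does not reach is not made up. A row lasts 1/8 s, in which the tool goes at most 62.5 mm and 10.7 degrees, less where a joint would pass 70% of its speed; a pose out of reach is approached as far as the arm can. A call with a gripper value outside its range is refused whole. "gripper" is the closure, from 0 (fully open) to 1 (shut), set as the call begins (left out, the last holds). The fingers move at their own pace and stop on an object; "grip_force" is the grip in N (left out, the last holds). Time passes only in rows, so rows that do not move let the fingers close. It gives the time, the measured TCP pose, the force and the opening at its end, in the units of the state.
- r.get_state(): the state, without advancing time (a new reading comes with each control period).
- imaging.capture(name): name is "side" or "top" or "wrist"; returns a dict with "img" (400x640x3 uint8, red, green, blue), "z_map" (400x640 float32, m along the optical axis (not along the pixel's ray), 0 where there is no reading), "vfov" (degrees; the focal length in pixels is half the picture's height over the tangent of half this angle, whatever the lens; pixels are square), "cx", "cy" (the principal point, pixels), "D" ([k1, k2, p1, p2, k3] as OpenCV has them; the pictures are not rectified), "extrinsics" (4x4, takes a point from camera to world coordinates); the wrist camera has in their place "T_tool_cam" (4x4, takes a point from camera to tool coordinates, whose origin is the TCP and whose axes are the flange's). Camera axes: x right, y down, z forward; pixel columns grow to the right and rows downward; lengths in m; the calibration is good to about 2 mm. A picture is of the moment at which its call begins: read the wrist's pose just before it.
- close_job(): hands the job in, once; it reports no verdict.
The state is a dict: "time_s": time; "joints": joint angles; "qd": joint speeds; "joint_torque": joint torques, N m; "tcp_pos": TCP position; "eef_rot": TCP orientation; "contact_force": force on the tool from outside, world axes, zero at the start; "moment": the same for the moment, N m; "gripper_width": finger opening in m.
Only numpy, scipy, OpenCV 4.12 (cv2) and the standard library are available. Lean on these libraries where they do the work, as an engineer would, in place of code of your own. Each camera call takes 0.05 s, during which the arm holds its last target.

### The job

Lay the grey ceramic heater core upright in the blue test cradle, between its four brass pins and with the aluminium flange at the switch end, so that the flange's lower edge holds the red switch lever down, and let go of it. Then press the green start button all the way in and release it. Do not drop the core, and leave the flask, the canister and the jar standing where they are.

Things in the scene. Friction and masses are not known exactly. Their poses are not given: they have to be found in the camera images.
- core_center (a point): Centre of the loose heater core's bar: grey ceramic, 130 mm long (x) x 46 wide (y) x 46 high, three dark slots on top, z up; all about 0.6 kg. It stands on plates at its two ends, feet 33 mm below this point, bar's underside 10 mm above the feet. Grip it across the 46 mm width (y).
- core_flange (a point): Centre of the lower edge of the core's aluminium flange (+x end; 10 mm thick, 72 wide, 72 high): 70 mm in +x from core_center and 33 mm below it. The plate at the -x end is ceramic, 10 mm thick, 46 wide, 56 high. 130 mm between the two plates' inner faces. Axes as the core's.
- cradle: Fixed test cradle; origin at the blue block's centre, on the counter; x points to the switch end, z up. Base plate x -90 to +175 mm, 120 wide, 8 thick. Blue block 115 (x) x 85 mm, flat top 45 mm above the counter. Four brass pins (diameter 10) stand 16 mm above its top at x +-45, y +-33: 56 mm clear across, 80 mm along x for the fingers. Yellow switch box x 133 to 167, 45 high.
- cradle_seat (a point): Where core_center is when the core lies centred in the cradle: 68 mm above the cradle's origin, axes as the cradle's. The core's bar lies on the block's top between the pin rows (5 mm play each way), core x along cradle x, its end plates hanging 10 mm down past the block's two ends (7.5 mm play each way).
- switch_lever (a joint): Angle of the red switch lever (rad): 0 at rest (raised 0.35 rad above level), about 0.28 when the core lies in the cradle, 0.36 the limit. 66 mm long, 18 wide, 4 thick, hinged at cradle x = +125 mm, 28 mm above the counter, pointing to the block. Spring: 0.5 to 1 N at the tip; the core's weight alone holds it down.
- lever_tip (a point): Free end of the red switch lever, on its upper face; at rest 63 mm in x from the cradle's origin and 52 mm above the counter, under where the flange comes down.
- start_top (a point): Centre of the top of the green start button (36 mm in diameter, axis vertical, top 22 mm above the counter) in its round grey housing (52 mm in diameter, 12 mm high), fixed on the counter. It is pressed straight down.
- start (a joint): Travel of the start button (m): 0 out, 0.006 fully in (about 5 N). It springs back when released.
- flask: Silvered glass vacuum flask, 84 mm in diameter, 235 mm high, loose, upright; origin at the centre of its foot. Leave alone.
- canister: Galvanized sample canister, 94 mm in diameter, 145 mm high, loose; origin at the centre of its foot. Leave alone.
- jar: Amber glass jar with black cap, 72 mm in diameter, 100 mm high, loose; origin at the centre of its foot. Leave alone.
Things that resemble listed ones, but are neither listed nor needed, are in the scene too. Of the things that look like the part that bears start_top, take the one that is nearest to the robot's base at the start. Leave any brown look-alike of the part that bears core_center alone.

How it is judged:
By the outcome, as a careful person would: the job done as asked, in the order asked, and still so for the second after the job is handed in, with the robot touching nothing.
It also fails if it takes over 58 s, if anything falls off the work surface, if the arm or the gripper's body presses on something with over 40 N, if the wrist force passes 120 N, or if a joint passes its speed limit or range.

## Working session

There is one attempt and no reset: what is moved stays moved. The work goes in short steps, Python scripts to look and compute and a tool call to move; the robot and the scene stay as the last step left them, time stands still between calls to the robot, and variables do not carry over. Pictures are saved under pics/ and viewed, and the job is handed in when it is done.

Besides the shell and the picture viewer there is one more tool, called after ">>>" as name(argument=value, ...), one argument or row to a line, values as JSON. step_arm: Moves the arm, as the interface text tells. Its arguments: {"type":"object","properties":{"commands":{"type":"array","items":{"type":"array"}},"gripper":{"type":"number"},"grip_force":{"type":"number"}},"required":["commands"]}

```bash
ls; mkdir -p pics; python3 - <<'E'
from plant import r, imaging
import cv2, numpy as np, pickle
s=r.get_state(); print(s, r.grip_depth)
d={}
for n in ["side","top","wrist"]:
    c=imaging.capture(n); d[n]=c
    cv2.imwrite(f"pics/{n}0.png",c["img"][:,:,::-1])
    print(n,c["vfov"],c["cx"],c["cy"],c["D"],c.get("extrinsics",c.get("T_tool_cam")))
pickle.dump((s,d),open("d0.pkl","wb"))
E
```

```text
pics
{'time_s': 0.0, 'joints': array([ 9.07615456e+01,  2.05905208e+01,  6.34307769e-01, -2.04780931e-02,
       -7.01345756e+01, -1.65057360e+01]), 'qd': array([-0.02509928, -0.07234743, -0.034418  ,  0.04669905, -0.00624763,
        0.01483869]), 'joint_torque': array([ 6.21360687e-04, -5.82716238e+01,  2.93050647e+01,  6.99710146e+00,
        7.03025493e-03, -1.55522353e-04]), 'tcp_pos': array([0.18306044, 0.64920531, 0.22563593]), 'eef_rot': array([ 1.79907483e+02, -7.33912714e-03, -1.57511584e+01]), 'contact_force': array([-0.42877994, -0.19870678,  0.39616956]), 'moment': array([ 0.01213064, -0.0263171 ,  0.02376737]), 'gripper_width': 0.08785868396413213} 0.0188
side 55.08247878006729 318.1119349824038 195.31482787786652 [-0.05588021  0.          0.          0.          0.        ] [[ 0.96263781 -0.15525472  0.22186576  0.30615522]
 [-0.27074639 -0.56689965  0.7780239  -0.93083411]
 [ 0.00498374 -0.80902457 -0.58775369  0.78054975]
 [ 0.          0.          0.          1.        ]]
top 49.6848840240969 319.3239882962749 202.82811352918537 [-0.00890507  0.          0.          0.          0.        ] [[ 0.03454598 -0.97704829  0.21019801  0.32381705]
 [-0.99938807 -0.032619    0.01262855 -0.00223987]
 [-0.00548226 -0.21050565 -0.97757727  1.16724877]
 [ 0.          0.          0.          1.        ]]
wrist 65.46798225771528 321.0376001465011 204.47054400442596 [-0.0234846  0.         0.         0.         0.       ] [[ 1.01294748e-03 -9.68599793e-01 -2.48623038e-01  6.55088287e-02]
 [ 9.99999486e-01  9.72329322e-04  2.86172117e-04  3.89920381e-04]
 [-3.54427829e-05 -2.48623200e-01  9.68600280e-01 -1.58151809e-01]
 [ 0.00000000e+00  0.00000000e+00  0.00000000e+00  1.00000000e+00]]
```

View pics/side0.png

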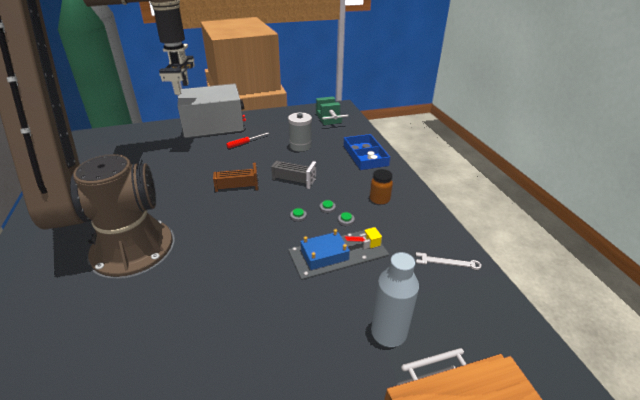

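View pics/top0.png

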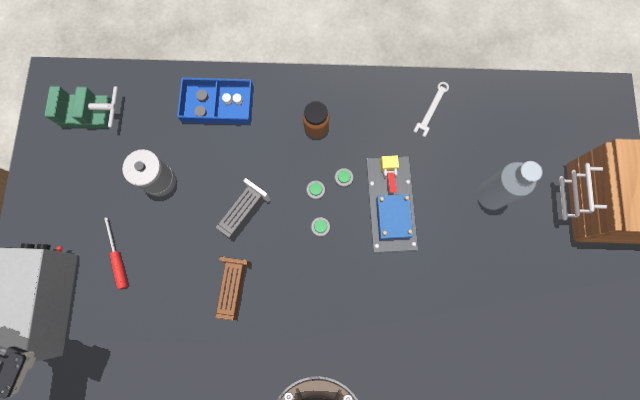

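View pics/wrist0.png

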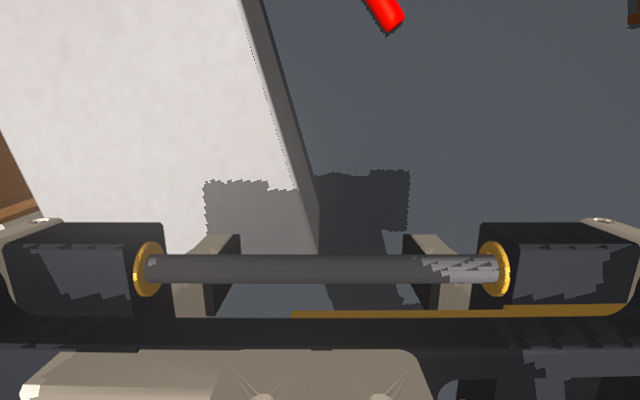

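```bash
cat > h.py <<'E'
import numpy as np, cv2, pickle
def K(c):
    f=200/np.tan(np.radians(c["vfov"]/2)); return np.array([[f,0,c["cx"]],[0,f,c["cy"]],[0,0,1.]])
def E(c,s=None):
    if "extrinsics" in c: return np.array(c["extrinsics"])
    from scipy.spatial.transform import Rotation as R
    T=np.eye(4);T[:3,:3]=R.from_euler('xyz',s["eef_rot"],degrees=True).as_matrix();T[:3,3]=s["tcp_pos"]
    return T@np.array(c["T_tool_cam"])
def rays(c,uv):
    n=cv2.undistortPoints(np.array(uv,float).reshape(-1,1,2),K(c),np.array(c["D"])).reshape(-1,2)
    return np.c_[n,np.ones(len(n))]
def onz(c,uv,z,s=None):
    T=E(c,s);d=rays(c,uv)@T[:3,:3].T; return T[:3,3]+d*((z-T[2,3])/d[:,2])[:,None]
def cloud(c,s=None):
    v,u=np.mgrid[:400,:640];uv=np.c_[u.ravel(),v.ravel()]
    z=c["z_map"].ravel();P=rays(c,uv)*z[:,None];T=E(c,s);P=P@T[:3,:3].T+T[:3,3];P[z<=0]=np.nan
    return P.reshape(400,640,3)
def ortho(c,x0,x1,y0,y1,z,res=0.001,s=None):
    # rectified picture of plane z: up=+x, left=+y
    T=np.linalg.inv(E(c,s));xs=np.arange(x1,x0,-res);ys=np.arange(y1,y0,-res)
    X,Y=np.meshgrid(xs,ys,indexing='ij');P=np.c_[X.ravel(),Y.ravel(),np.full(X.size,z)]
    rv=cv2.Rodrigues(T[:3,:3])[0];p=cv2.projectPoints(P,rv,T[:3,3],K(c),np.array(c["D"]))[0].reshape(X.shape+(2,)).astype(np.float32)
    return cv2.remap(c["img"][:,:,::-1],p[...,0],p[...,1],cv2.INTER_LINEAR)
def proj(c,P,s=None):
    T=np.linalg.inv(E(c,s));return cv2.projectPoints(np.array(P,float).reshape(-1,3),cv2.Rodrigues(T[:3,:3])[0],T[:3,3],K(c),np.array(c["D"]))[0].reshape(-1,2)
E
python3 - <<'E'
from h import *
s,d=pickle.load(open("d0.pkl","rb"))
c=d["top"];im=c["img"][:,:,::-1]
cv2.imwrite("pics/t1.png",cv2.resize(im[170:250,200:300],None,fx=8,fy=7,interpolation=cv2.INTER_CUBIC)[:, :800])
cv2.imwrite("pics/t2.png",cv2.resize(im[145:260,290:430],None,fx=5,fy=5,interpolation=cv2.INTER_CUBIC))
P=cloud(c)
for n,(u,v) in dict(core=(240,212),flask=(528,172),can=(142,165),jar=(316,112),b1=(320,226),b2=(315,189),b3=(344,177),block=(393,218),box=(20,290),brown=(230,290),drv=(117,270)).items(): print(n,P[v,u].round(3))
# camera agreement on table
for n in("top","side"):
    Q=cloud(d[n]).reshape(-1,3);m=(abs(Q[:,2])<.015)&(Q[:,0]>.25)&(Q[:,0]<.7)&(abs(Q[:,1])<.4);print(n,np.median(Q[m,2]),m.sum())
# box height
Q=P.reshape(-1,3);m=(Q[:,0]<.4)&(Q[:,0]>0)&(Q[:,1]>.45);print(np.nanpercentile(Q[m],[5,95],axis=0))
E
```

```text
core [0.532 0.22  0.051]
flask [ 0.611 -0.456  0.232]
can [0.625 0.454 0.144]
jar [0.799 0.029 0.101]
b1 [0.507 0.009 0.02 ]
b2 [0.609 0.026 0.018]
b3 [ 0.644 -0.053  0.023]
block [ 0.531 -0.184  0.042]
box [0.312 0.698 0.153]
brown [0.33  0.23  0.055]
drv [0.371 0.538 0.025]
top -0.00114762718570538 43634
side 0.0002631089350838556 21588
[[ 0.06365159  0.47013123 -0.00479985]
 [ 0.38277807  0.72773209  0.30278033]]
```

View pics/t1.png

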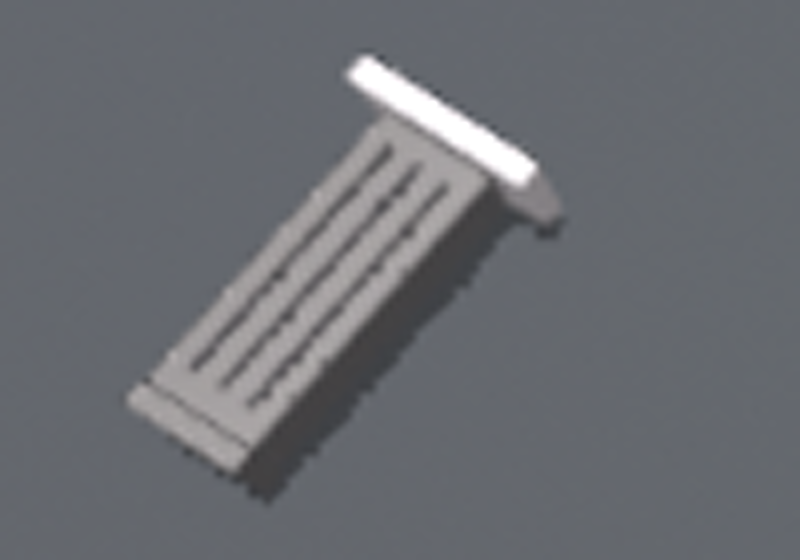

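View pics/t2.png

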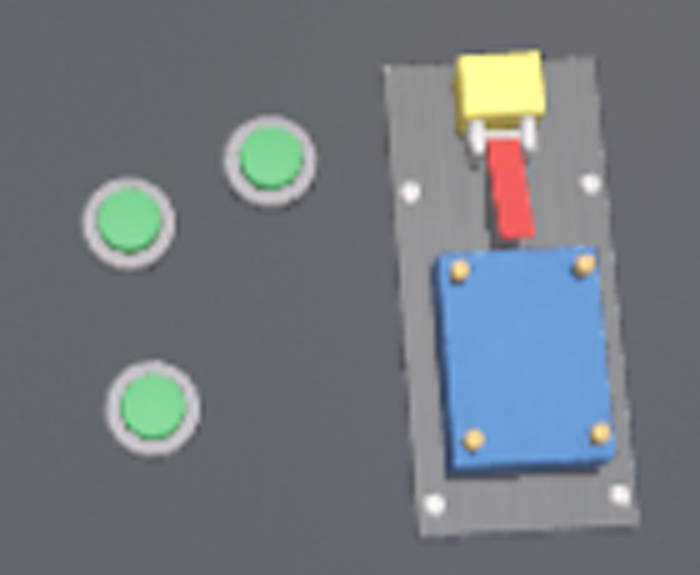

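```bash
python3 - <<'E'
from h import *
s,d=pickle.load(open("d0.pkl","rb"));c=d["top"]
def t1(p):p=np.array(p,float);return np.c_[(p[:,0]+.5)/8-.5+200,(p[:,1]+.5)/7-.5+170]
def t2(p):p=np.array(p,float);return (p+.5)/5-.5+[290,145]
def fit(M,W):
    M=np.array(M,float);W=W[:,:2];mc=M.mean(0);wc=W.mean(0)
    U,S,V=np.linalg.svd((M-mc).T@(W-wc));R=(U@V).T
    if np.linalg.det(R)<0: V[1]*=-1;R=(U@V).T
    t=wc-R@mc;return t,np.degrees(np.arctan2(R[1,0],R[0,0])),np.round(1000*(W-(M@R.T+t)),1).tolist()
bar=onz(c,t1([(385,118),(487,182),(148,380),(250,443)]),.056)
print("bar",fit([(.065,.023),(.065,-.023),(-.065,.023),(-.065,-.023)],bar))
f=onz(c,t1([(365,55),(537,160)]),.072);print("flange outer",f)
pins=onz(c,t2([(460,268),(585,264),(473,438),(600,433)]),.059)
print("pins",fit([(.045,.033),(.045,-.033),(-.045,.033),(-.045,-.033)],pins))
bl=onz(c,t2([(440,255),(597,248),(612,460),(455,468)]),.045)
print("block",fit([(.0575,.0425),(.0575,-.0425),(-.0575,-.0425),(-.0575,.0425)],bl))
print("btn",onz(c,t2([(153,405),(129,219),(271,157)]),.022))
for n,uv,z in (("jar",(316,107),.1),("can",(144,161),.145),("flask",(530,168),.235)):print(n,onz(c,[uv],z))
E
```

```text
bar (array([0.53783739, 0.22136549]), np.float64(-34.40587509796737), [[-3.5, 0.2], [-1.3, 2.7], [0.7, -2.9], [4.2, -0.1]])
flange outer [[0.62110335 0.20914717 0.072     ]
 [0.58247329 0.15012841 0.072     ]]
pins (array([ 0.53734115, -0.18747764]), np.float64(4.328914701620683), [[0.3, 0.1], [-0.3, 0.2], [0.1, -0.2], [-0.1, -0.0]])
block (array([ 0.53643534, -0.1879624 ]), np.float64(4.148501254730883), [[-0.7, -0.9], [-0.2, 0.2], [0.9, 1.8], [0.1, -1.1]])
btn [[ 0.507722    0.00804917  0.022     ]
 [ 0.61000215  0.02466071  0.022     ]
 [ 0.64767762 -0.05206134  0.022     ]]
jar [[0.81312805 0.02936021 0.1       ]]
can [[0.63522864 0.44952711 0.145     ]]
flask [[ 0.61999359 -0.46019378  0.235     ]]
```

>>> step_arm(
  commands=[
    [[15,10,0],0],
    [[30,20,0],0],
    [[34,24,0],1],
    [[36,25,0],0],
    [[36,25,0],0],
    [[36,25,0],0],
    [[36,25,0],0],
    [[36,25,0],0],
    [[36,25,0],0],
    [[36,25,0],0],
    [[36,25,0],0],
    [[34,24,0],0],
    [[30,20,0],0],
    [[17,10,0],0],
    [[5,5,0],0],
    [[0,0,0],6],
    [[0,0,0],6],
    [[0,0,0],5],
    [[0,0,0],0],
    [[0,0,0],0],
  ],
  gripper=0,
)

```text
time_s: 2.65
tcp_pos: [0.5278, 0.2208, 0.2266]
eef_rot: [-180.0, 0.0, -33.6]
contact_force: [0.6, 0.2, 0.5]
gripper_width: 0.0879
```

```bash
python3 - <<'E'
from plant import r, imaging
from h import *
s=r.get_state(); c=imaging.capture("wrist");pickle.dump((s,c),open("d1.pkl","wb"))
print(s["time_s"],s["tcp_pos"],s["eef_rot"],s["joints"])
cv2.imwrite("pics/w1.png",c["img"][:,:,::-1])
E
```

```text
2.65 [0.52779269 0.22076835 0.22659543] [-1.79994124e+02  4.00168288e-03 -3.36054614e+01] [ 4.22830966e+01  1.09080537e+01 -1.25941130e+01 -5.79453214e-03
 -6.64931099e+01  1.41137528e+01]
```

View pics/w1.png

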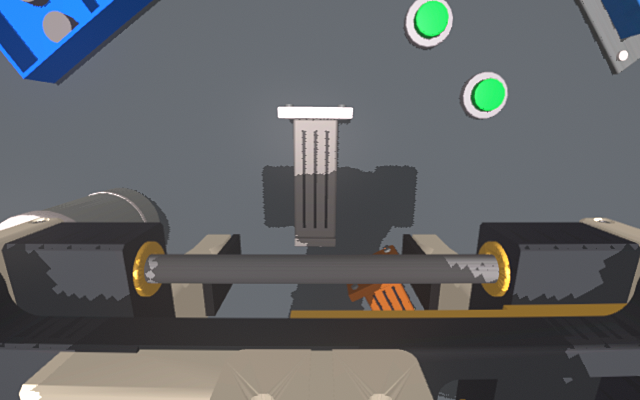

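```bash
python3 - <<'E'
from h import *
s,c=pickle.load(open("d1.pkl","rb"))
im=c["img"][:,:,::-1]
cv2.imwrite("pics/w1c.png",cv2.resize(im[95:255,260:370],None,fx=5,fy=3.7,interpolation=cv2.INTER_CUBIC))
E
```

```text
(no output)
```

View pics/w1c.png

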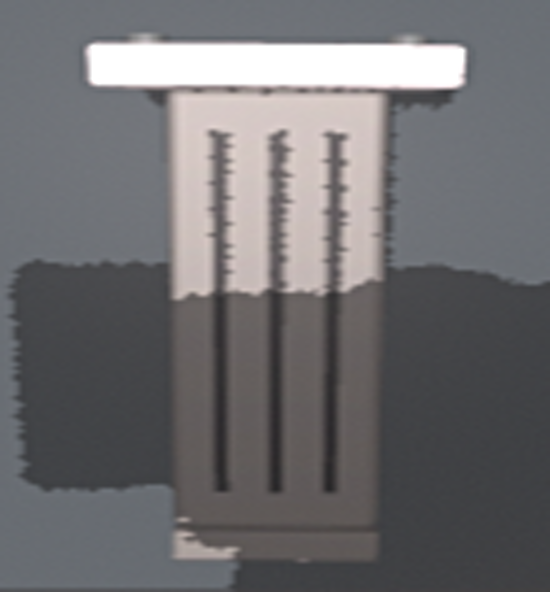

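```bash
cat >> h.py <<'E'
def fit(M,W):
    M=np.array(M,float);W=W[:,:2];mc=M.mean(0);wc=W.mean(0)
    U,S,V=np.linalg.svd((M-mc).T@(W-wc));R=(U@V).T
    if np.linalg.det(R)<0: V[1]*=-1;R=(U@V).T
    t=wc-R@mc;return t,np.degrees(np.arctan2(R[1,0],R[0,0])),np.round(1000*(W-(M@R.T+t)),1).tolist()
def move(s,x,y,yaw):
    p=np.radians(s["eef_rot"][2]);d=np.array([x,y])-s["tcp_pos"][:2]
    print("tool dx %.1f dy %.1f mm twist %.1f"%(1000*(d@[np.cos(p),np.sin(p)]),1000*(d@[np.sin(p),-np.cos(p)]),s["eef_rot"][2]-yaw), "z",s["tcp_pos"][2])
E
python3 - <<'E'
from h import *
s,c=pickle.load(open("d1.pkl","rb"))
t=lambda p:np.c_[(np.array(p)[:,0]+.5)/5-.5+260,(np.array(p)[:,1]+.5)/3.7-.5+95]
fl=onz(c,t([(88,43),(465,43)]),.072,s);b=onz(c,t([(173,527),(380,527),(173,560),(379,560)]),.056,s)
W=np.r_[fl,b];M=[(.075,.036),(.075,-.036),(-.065,.023),(-.065,-.023),(-.075,.023),(-.075,-.023)]
f=fit(M,W);print(f);move(s,f[0][0],f[0][1],f[1])
E
```

```text
(array([0.53771873, 0.22103235]), np.float64(-33.90676986863449), [[-0.2, 0.4], [-0.1, -0.4], [0.3, 0.0], [0.4, -0.5], [-0.1, 0.6], [-0.2, -0.1]])
tool dx 8.1 dy -5.7 mm twist 0.3 z 0.22659543420025083
```

>>> step_arm(
  commands=[
    [[8,-6,0],0.3],
    [[0,0,10],0],
    [[0,0,25],0],
    [[0,0,30],0],
    [[0,0,30],0],
    [[0,0,30],0],
    [[0,0,30],0],
    [[0,0,25],0],
    [[0,0,15],0],
    [[0,0,8],0],
    [[0,0,4],0],
    [[0,0,0],0],
    [[0,0,0],0],
  ],
)

```text
time_s: 4.32
tcp_pos: [0.5385, 0.2213, 0.0203]
eef_rot: [-179.9, -0.0, -34.0]
contact_force: [-0.1, -0.0, 0.1]
gripper_width: 0.0877
```

>>> step_arm(
  commands=[
    [[0,0,0],0],
    [[0,0,0],0],
    [[0,0,0],0],
    [[0,0,0],0],
    [[0,0,0],0],
    [[0,0,0],0],
    [[0,0,0],0],
    [[0,0,0],0],
  ],
  gripper=1,
  grip_force=35,
)

```text
time_s: 5.32
tcp_pos: [0.5382, 0.2212, 0.0196]
eef_rot: [-180.0, -0.0, -34.0]
contact_force: [0.7, 2.2, -1.4]
gripper_width: 0.0456
```

>>> step_arm(
  commands=[
    [[0,0,-3],0],
    [[0,0,-8],0],
    [[0,0,-16],0],
    [[0,0,-25],0],
    [[0,0,-30],0],
    [[0,0,-30],0],
    [[0,0,-25],0],
    [[0,0,-10],0],
    [[0,0,-3],0],
    [[0,0,0],0],
  ],
)

```text
time_s: 6.58
tcp_pos: [0.5375, 0.2207, 0.1688]
eef_rot: [179.9, 0.0, -34.1]
contact_force: [0.3, -0.1, -7.7]
gripper_width: 0.0455
```

```bash
python3 - <<'E'
from plant import r, imaging
from h import *
s=r.get_state(); print(s["time_s"],s["tcp_pos"],s["eef_rot"],s["contact_force"],s["moment"],s["gripper_width"]);move(s,.537,-.1875,4.3)
E
```

```text
6.575 [0.53754382 0.22069753 0.16881899] [ 1.79934444e+02  3.73212441e-02 -3.40586031e+01] [ 0.34630696 -0.10616596 -7.70070442] [ 0.08071265  0.06630137 -0.00930732] 0.04554574882325794
tool dx 228.2 dy 338.5 mm twist -38.4 z 0.16881898652507757
```

>>> step_arm(
  commands=[
    [[6,9,0],0],
    [[14,20,0],0],
    [[20,30,0],0],
    [[22,33,0],0],
    [[22,33,0],0],
    [[22,33,0],0],
    [[22,33,0],0],
    [[22,33,0],0],
    [[22,33,0],0],
    [[20,30,0],0],
    [[17,25,0],0],
    [[12,17,0],0],
    [[7,9,0],0],
    [[0,0,0],-3.4],
    [[0,0,0],-7],
    [[0,0,0],-8],
    [[0,0,0],-8],
    [[0,0,0],-7],
    [[0,0,0],-5],
    [[0,0,0],0],
  ],
)

```text
time_s: 9.07
tcp_pos: [0.5373, -0.1868, 0.1693]
eef_rot: [-180.0, 0.0, 4.3]
contact_force: [-0.3, 0.2, -7.2]
gripper_width: 0.0455
```

>>> step_arm(
  commands=[
    [[0,0,0],0],
    [[0,0,0],0],
  ],
)

```text
time_s: 9.32
tcp_pos: [0.5377, -0.1867, 0.1695]
eef_rot: [-180.0, 0.0, 4.3]
contact_force: [-0.1, -0.3, -7.0]
gripper_width: 0.0457
```

```bash
python3 - <<'E'
from plant import r, imaging
from h import *
s=r.get_state(); c=imaging.capture("wrist");t=imaging.capture("side");pickle.dump((s,c,t),open("d2.pkl","wb"))
print(s["time_s"],s["tcp_pos"],s["eef_rot"],s["contact_force"],s["gripper_width"]);move(s,.537,-.1875,4.3)
cv2.imwrite("pics/w2.png",c["img"][:,:,::-1]);cv2.imwrite("pics/s2.png",cv2.resize(t["img"][130:290,250:450,::-1],None,fx=4,fy=3.7))
E
```

```text
9.325 [ 0.53766662 -0.18673303  0.16951499] [-1.79999305e+02  6.69595200e-03  4.29436559e+00] [-0.05534215 -0.27627451 -6.99504075] 0.04570727505649979
tool dx -0.7 dy 0.7 mm twist -0.0 z 0.1695149938997877
```

View pics/w2.png

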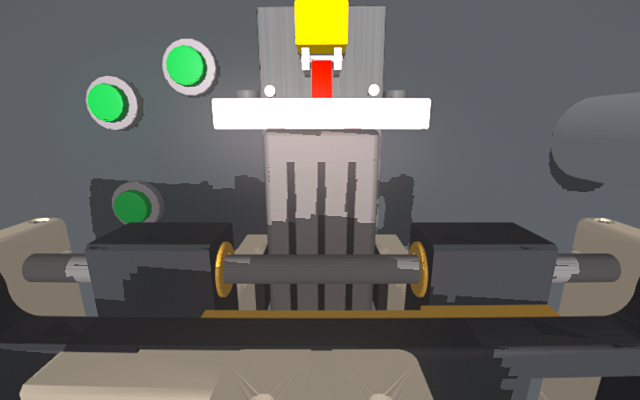

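View pics/s2.png

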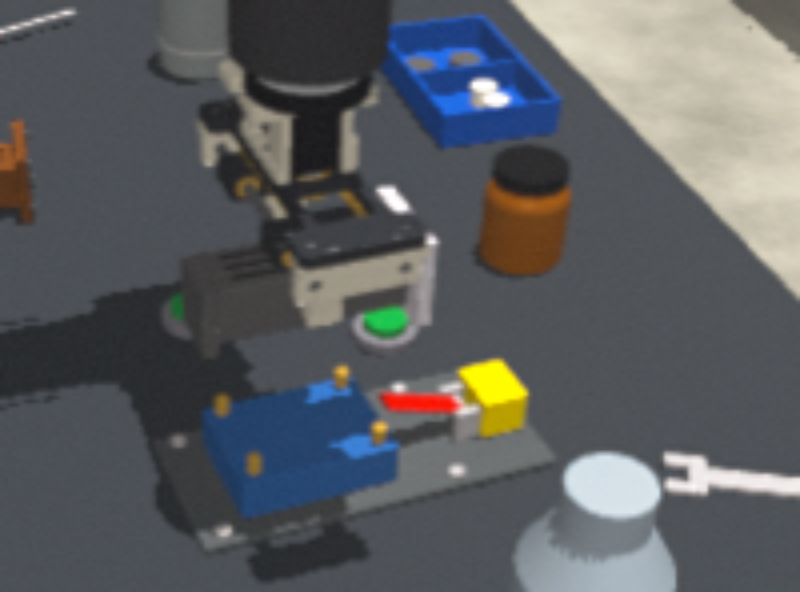

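```bash
python3 - <<'E'
from h import *
s,c,t=pickle.load(open("d2.pkl","rb"));_,d=pickle.load(open("d0.pkl","rb"))
im=d["side"]["img"][:,:,::-1]
cv2.imwrite("pics/s0c.png",cv2.resize(im[225:275,285:395],None,fx=7,fy=7,interpolation=cv2.INTER_CUBIC))
im=c["img"][:,:,::-1]
cv2.imwrite("pics/w2c.png",cv2.resize(im[0:145,200:440],None,fx=3.3,fy=3.3,interpolation=cv2.INTER_CUBIC))
E
```

```text
(no output)
```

View pics/s0c.png

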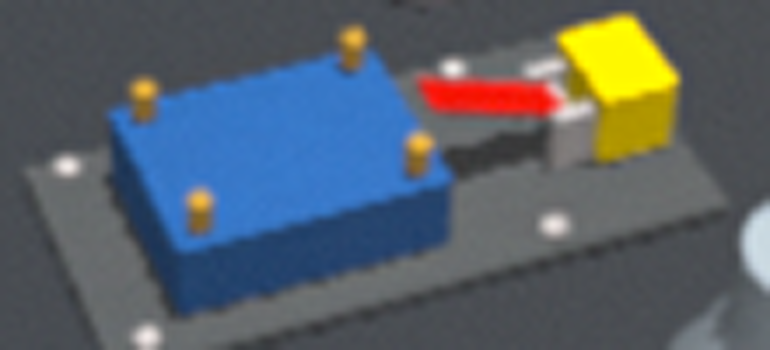

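View pics/w2c.png

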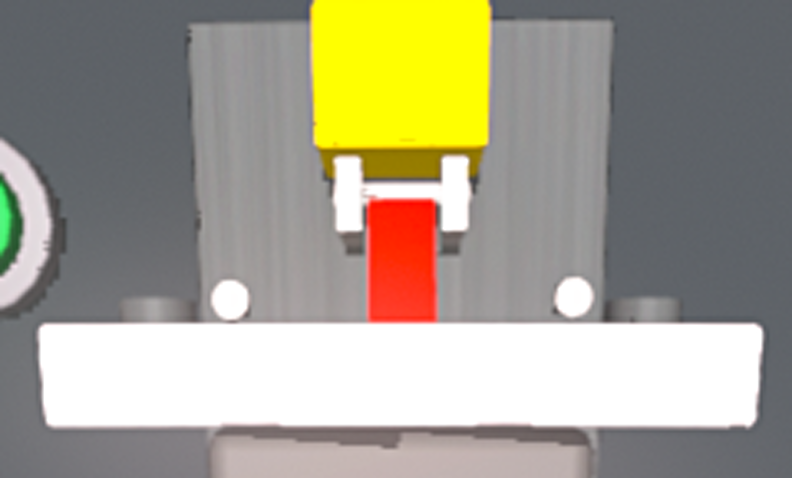

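```bash
python3 - <<'E'
from h import *
s,c,t=pickle.load(open("d2.pkl","rb"));_,d=pickle.load(open("d0.pkl","rb"))
a=(np.array([(353,36),(420,141),(144,85),(201,197)])+.5)/7-.5+[285,225]
print("side pins",fit([(.045,.033),(.045,-.033),(-.045,.033),(-.045,-.033)],onz(d["side"],a,.061)))
q=lambda p:(np.array(p,float)+.5)/3.3-.5+[200,0]
fl=onz(c,q([(40,324),(763,324)]),s["tcp_pos"][2]+.0524,s);pl=onz(c,q([(190,23),(612,19)]),.008,s);yb=onz(c,q([(315,148),(488,146)]),.045,s)
def cr(P):  # in tool frame
    p=np.radians(s["eef_rot"][2]);D=P[:,:2]-s["tcp_pos"][:2];return 1000*D@np.array([[np.cos(p),-np.sin(p)],[np.sin(p),np.cos(p)]])
for n,P in(("flange",fl),("plate",pl),("box",yb)):
    v=P[0]-P[1];print(n,cr(P).round(1),cr(P).mean(0).round(1),"yaw",np.degrees(np.arctan2(-v[0],v[1])))
E
```

```text
side pins (array([ 0.53741817, -0.18741291]), np.float64(4.483083229335777), [[-0.7, -0.3], [0.4, -0.2], [-0.0, 0.7], [0.3, -0.2]])
flange [[ 73.9  35.4]
 [ 74.  -35.7]] [74.  -0.2] yaw 4.351339776742589
plate [[171.3  58.8]
 [172.4 -58.8]] [171.9   0. ] yaw 4.836457427644532
box [[130.5  21.7]
 [131.  -22. ]] [130.7  -0.2] yaw 4.959701799602494
```

>>> step_arm(
  commands=[
    [[-0.5,0.3,5],0],
    [[0,0,10],0],
    [[0,0,15],0],
    [[0,0,15],0],
    [[0,0,15],0],
    [[0,0,12],0],
    [[0,0,8],0],
    [[0,0,6],0],
    [[0,0,4],0],
    [[0,0,0],0],
    [[0,0,0],0],
  ],
)

```text
time_s: 10.8
tcp_pos: [0.5376, -0.1871, 0.0799]
eef_rot: [180.0, -0.0, 4.4]
contact_force: [-0.3, 0.8, -6.4]
gripper_width: 0.0456
```

```bash
python3 - <<'E'
from plant import r, imaging
from h import *
s=r.get_state(); c=imaging.capture("top");t=imaging.capture("side");pickle.dump((s,c,t),open("d3.pkl","wb"))
print(s["time_s"],s["tcp_pos"],s["eef_rot"],s["contact_force"],s["gripper_width"])
cv2.imwrite("pics/s3.png",np.vstack([cv2.resize(x[:,:,::-1],(720,290),interpolation=cv2.INTER_CUBIC) for x in (t["img"][205:285,270:430],c["img"][140:260,320:480])]))
E
```

```text
10.8 [ 0.53757159 -0.1870793   0.07993925] [ 1.79991749e+02 -3.99034770e-02  4.35679818e+00] [-0.33451588  0.82067588 -6.35324014] 0.04557895501463547
```

View pics/s3.png

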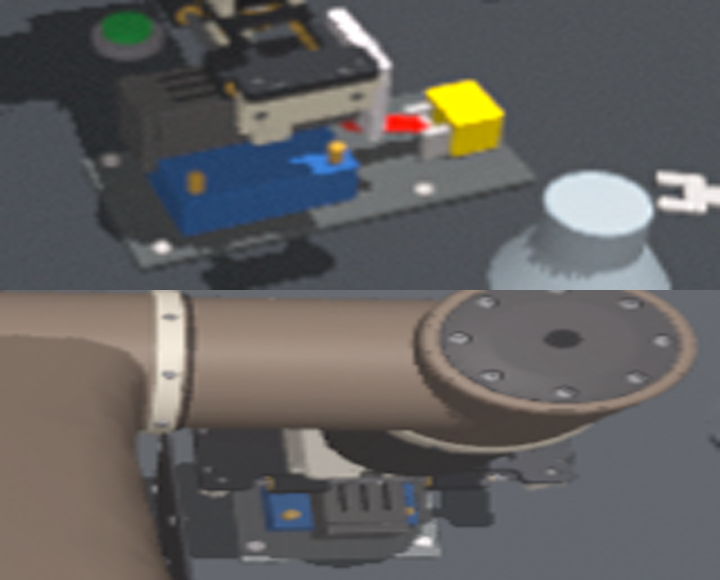

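>>> step_arm(
  commands=[
    [[0,0,4],0],
    [[0,0,4],0],
    [[0,0,4],0],
    [[0,0,3],0],
    [[0,0,3],0],
    [[0,0,2],0],
    [[0,0,2],0],
    [[0,0,0],0],
    [[0,0,0],0],
  ],
)

```text
time_s: 12.02
tcp_pos: [0.5373, -0.1871, 0.0577]
eef_rot: [180.0, -0.0, 4.4]
contact_force: [-0.1, 0.2, -6.6]
gripper_width: 0.0456
```

>>> step_arm(
  commands=[
    [[0,0,1],0],
    [[0,0,1],0],
    [[0,0,0.5],0],
    [[0,0,0],0],
    [[0,0,0],0],
  ],
)

```text
time_s: 12.65
tcp_pos: [0.5373, -0.187, 0.0551]
eef_rot: [-180.0, 0.0, 4.4]
contact_force: [-0.4, 0.6, -5.5]
gripper_width: 0.0457
```

>>> step_arm(
  commands=[
    [[0,0,0.5],0],
    [[0,0,0],0],
  ],
)

```text
time_s: 12.9
tcp_pos: [0.5374, -0.187, 0.0546]
eef_rot: [180.0, -0.0, 4.4]
contact_force: [-1.1, 0.3, -4.8]
gripper_width: 0.0457
```

>>> step_arm(
  commands=[
    [[0,0,0.5],0],
    [[0,0,0],0],
  ],
)

```text
time_s: 13.15
tcp_pos: [0.5374, -0.187, 0.0546]
eef_rot: [180.0, -0.0, 4.4]
contact_force: [-3.9, 2.1, 2.6]
gripper_width: 0.0459
```

>>> step_arm(
  commands=[
    [[0,0,0],0],
    [[0,0,0],0],
    [[0,0,0],0],
    [[0,0,0],0],
    [[0,0,0],0],
    [[0,0,0],0],
  ],
  gripper=0,
)

```text
time_s: 13.9
tcp_pos: [0.5373, -0.187, 0.054]
eef_rot: [180.0, 0.0, 4.4]
contact_force: [-0.2, -1.0, 0.1]
gripper_width: 0.0873
```

>>> step_arm(
  commands=[
    [[0,0,-3],0],
    [[0,0,-8],0],
    [[0,0,-15],0],
    [[0,0,-22],0],
    [[0,0,-28],0],
    [[0,0,-28],0],
    [[0,0,-22],0],
    [[0,0,-12],0],
    [[0,0,-4],0],
    [[0,0,0],0],
    [[0,0,0],0],
  ],
)

```text
time_s: 15.28
tcp_pos: [0.5368, -0.187, 0.1952]
eef_rot: [-180.0, 0.1, 4.3]
contact_force: [0.9, 0.0, 0.1]
gripper_width: 0.0874
```

```bash
python3 - <<'E'
from plant import r, imaging
from h import *
s=r.get_state(); c=imaging.capture("wrist");t=imaging.capture("side");pickle.dump((s,c,t),open("d4.pkl","wb"))
print(s["time_s"],s["tcp_pos"],s["eef_rot"],s["contact_force"],s["gripper_width"]);move(s,.5077,.0080,4.4)
cv2.imwrite("pics/w4.png",c["img"][:,:,::-1]);cv2.imwrite("pics/s4.png",cv2.resize(t["img"][205:285,270:400,::-1],None,fx=6,fy=6,interpolation=cv2.INTER_CUBIC))
E
```

```text
15.275 [ 0.53679965 -0.18696735  0.19515299] [-1.79983386e+02  8.85420066e-02  4.34966683e+00] [0.88250478 0.00753606 0.07188699] 0.08736478411467757
tool dx -14.2 dy -196.6 mm twist -0.1 z 0.195152989985111
```

View pics/w4.png

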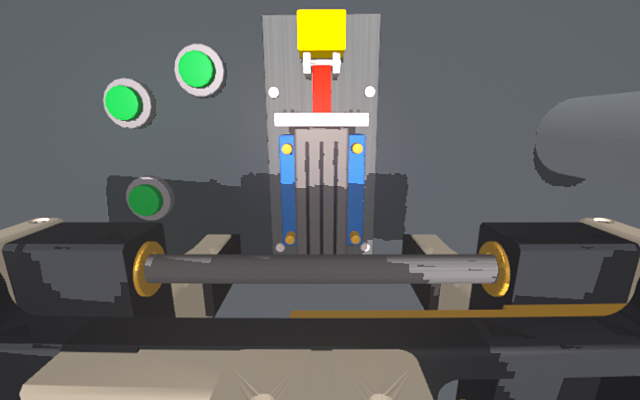

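View pics/s4.png

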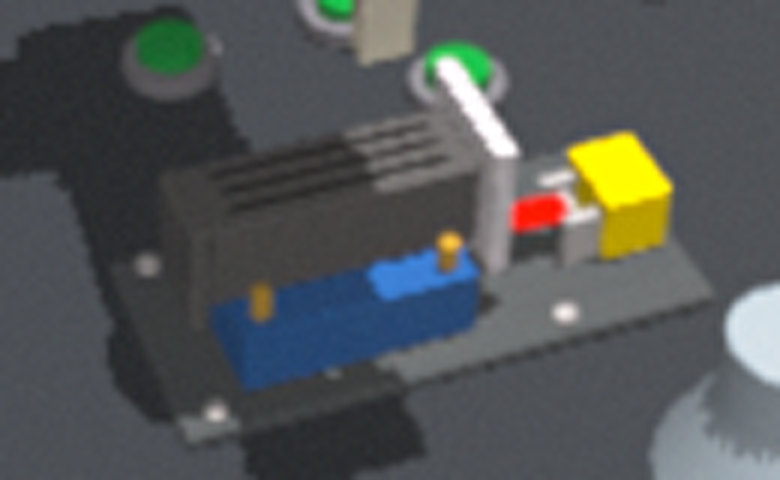

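>>> step_arm(
  commands=[
    [[0,-8,0],0],
    [[-1,-18,0],0],
    [[-2,-26,0],0],
    [[-2,-30,0],0],
    [[-2,-30,0],0],
    [[-2,-30,0],0],
    [[-2,-25,0],0],
    [[-2,-18,0],0],
    [[-1,-9,0],0],
    [[0,-3,0],0],
    [[0,0,0],0],
    [[0,0,0],0],
  ],
  gripper=1,
  grip_force=10,
)

```text
time_s: 16.88
tcp_pos: [0.5084, 0.0079, 0.196]
eef_rot: [180.0, 0.0, 4.3]
contact_force: [0.9, 1.3, -0.3]
gripper_width: 0.0005
```

```bash
python3 - <<'E'
from plant import r, imaging
from h import *
s=r.get_state(); c=imaging.capture("wrist");pickle.dump((s,c),open("d5.pkl","wb"))
print(s["time_s"],s["tcp_pos"],s["eef_rot"],s["contact_force"],s["gripper_width"]);move(s,.5077,.0080,4.4)
s4,c4,_=pickle.load(open("d4.pkl","rb"));print(onz(c4,[(145,200)],.022,s4))
cv2.imwrite("pics/w5.png",c["img"][:,:,::-1])
E
```

```text
16.875 [0.50839796 0.00794079 0.1959899 ] [1.79996771e+02 7.86625505e-03 4.31929077e+00] [ 0.90043066  1.33775931 -0.25280016] 0.0005458425704497099
tool dx -0.7 dy -0.1 mm twist -0.1 z 0.1959899036072244
[[0.50709506 0.00569757 0.022     ]]
```

View pics/w5.png

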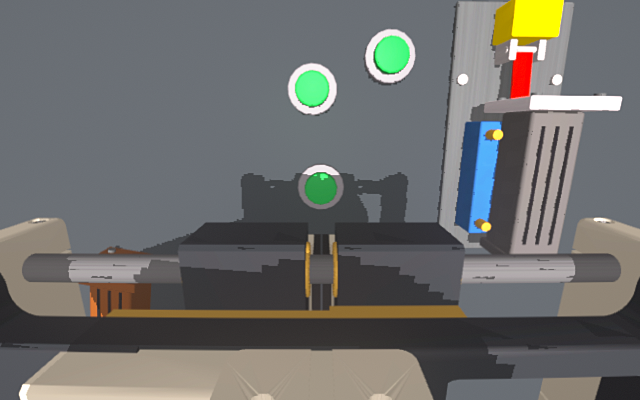

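>>> step_arm(
  commands=[
    [[-0.5,0,10],0],
    [[0,0,20],0],
    [[0,0,30],0],
    [[0,0,30],0],
    [[0,0,30],0],
    [[0,0,22],0],
    [[0,0,14],0],
    [[0,0,8],0],
    [[0,0,4],0],
    [[0,0,2],0],
    [[0,0,0],0],
    [[0,0,0],0],
  ],
)

```text
time_s: 18.42
tcp_pos: [0.5081, 0.0084, 0.0265]
eef_rot: [-180.0, -0.0, 4.4]
contact_force: [-0.3, -0.9, -0.1]
gripper_width: 0.0003
```

>>> step_arm(
  commands=[
    [[0,0,2],0],
    [[0,0,2],0],
    [[0,0,2],0],
    [[0,0,2],0],
    [[0,0,1],0],
    [[0,0,0],0],
    [[0,0,0],0],
  ],
)

```text
time_s: 19.3
tcp_pos: [0.508, 0.0083, 0.0172]
eef_rot: [-180.0, -0.0, 4.4]
contact_force: [-1.0, 0.5, 4.4]
gripper_width: 0.0002
```

>>> step_arm(
  commands=[
    [[0,0,0.8],0],
    [[0,0,0.5],0],
    [[0,0,0],0],
  ],
)

```text
time_s: 19.68
tcp_pos: [0.508, 0.0083, 0.0162]
eef_rot: [180.0, -0.0, 4.4]
contact_force: [-2.7, 0.6, 9.5]
gripper_width: 0.0006
```

>>> step_arm(
  commands=[
    [[0,0,0.5],0],
    [[0,0,0],0],
    [[0,0,0],0],
  ],
)

```text
time_s: 20.05
tcp_pos: [0.508, 0.0083, 0.0161]
eef_rot: [180.0, -0.0, 4.4]
contact_force: [-4.6, 0.2, 15.1]
gripper_width: 0.0006
```

>>> step_arm(
  commands=[
    [[0,0,-2],0],
    [[0,0,-6],0],
    [[0,0,-14],0],
    [[0,0,-25],0],
    [[0,0,-30],0],
    [[0,0,-30],0],
    [[0,0,-30],0],
    [[0,0,-20],0],
    [[0,0,-10],0],
    [[0,0,-3],0],
    [[0,0,0],0],
    [[0,0,0],0],
  ],
)

```text
time_s: 21.55
tcp_pos: [0.5074, 0.0082, 0.1844]
eef_rot: [180.0, 0.1, 4.3]
contact_force: [0.1, 0.3, -0.7]
gripper_width: 0.0008
```

```bash
python3 - <<'E'
from plant import r, imaging
from h import *
s=r.get_state(); c=imaging.capture("wrist");t=imaging.capture("side");pickle.dump((s,c,t),open("d6.pkl","wb"))
print(s["time_s"],s["tcp_pos"],s["contact_force"])
cv2.imwrite("pics/w6.png",c["img"][:,:,::-1]);cv2.imwrite("pics/s6.png",cv2.resize(t["img"][90:350,200:460,::-1],None,fx=2.3,fy=2.3,interpolation=cv2.INTER_CUBIC))
E
```

```text
21.55 [0.50743014 0.00815376 0.18442168] [ 0.14112593  0.32971478 -0.70039113]
```

View pics/w6.png

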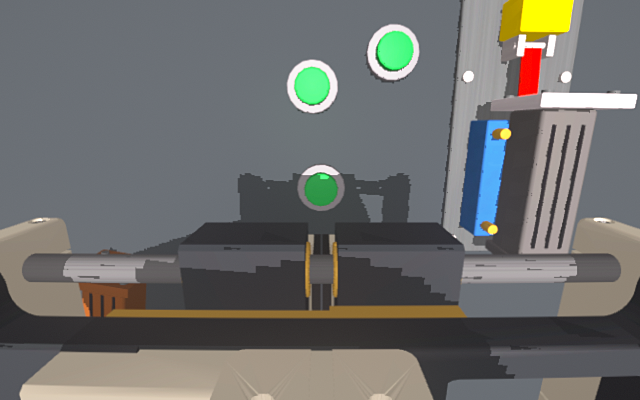

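View pics/s6.png

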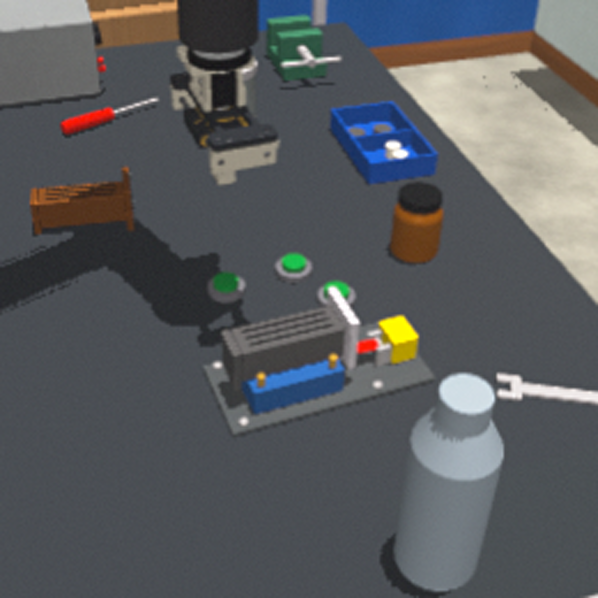

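```bash
python3 -c "
from plant import close_job
print(close_job())"
```

```text
the job is handed in; nothing more can be done
None
```

The grey core is seated upright in the blue cradle and released. It lies between the four brass pins, with the aluminium flange at the switch end holding the red lever down. I then pressed the nearest green start button and released it, and handed the job in at about 21.6 s with the arm clear.

**Core:** After release, the wrist and side pictures showed the bar lying centred between the pin rows and the flange hanging past the block's end. The lever looked about level in the pictures; I did not measure its angle.

**Button:** It bottomed out with its top at about z = 16 mm, which is the full 6 mm of travel, and the force rose to 15 N. I judged the release from the wrist picture and the tool force going back to about zero, and did not measure the button's height afterwards.

**Flask, canister and jar:** The flask and jar stand where they were in the last side picture. The canister was hidden behind the gripper in that view, so I could not see it, but the arm never went near it.

**Disagreement:** The wrist camera put the cradle about 2–3 mm off along its length compared with the top and side cameras. I placed the core at a compromise, well within the 7.5 mm play.

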